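# Build a backlit sample bridge on the optical breadboard

### The arm

A 6-joint arm with a two-finger parallel gripper is mounted at the origin on the work surface. World frame = base frame: x ahead of the robot, y to its left, z up, the work surface at z = 0. Lengths are in mm, angles in rad, forces in N, time in s.
With the tool pointing down it reaches from about 300 to 750 mm from the base axis. Payload 8.5 kg.
Tool frame: the origin (TCP) lies midway between the tips of the shut fingers; the grasp point (between the pads) lies 19 mm behind it (r.grip_point_offset is the distance from the TCP to the grasp point, in mm); z points along the fingers, y is the line along which they close (so a half turn about z gives the same grasp; the last joint's range is limited). The gripper opens to 88 mm and grips with 3 to 60 N. Pads are 18 mm wide; open, the fingers measure 123 mm over their backs; the gripper's body (75 mm by 187 mm) begins 45 mm behind the grasp point.
Start: joints at [1.035, 0.381, 1.297, -0, 1.464, -0.215], TCP at [173.42, 521.925, 238.748] pointing down, gripper open.
Joint ranges: [-3.11, 3.11], [-0.89, 2.33], [0.22, 2.48], [-1.42, 4.56], [0.17, 2.85], [-2.88, 2.88]. Speed limits (rad/s): [2.39, 2.39, 3.14, 3.14, 3.14, 3.14].

### API

Orientations are given as a unit quaternion [x, y, z, w].
In Python, from rig import r, eyes gives the robot as it stands.
- The arm moves only by the shell command python3 -m crank 'ROWS' [FORCE]. ROWS is JSON, one flat list of numbers, 7 for each row, row after row: the turn, a rotation vector about the world's x, y, z in rad, then the shift along the world's x, y, z in m, then the opening, from 0 (shut) to 1 (fully open). In form: [ax, ay, az, tx, ty, tz, gripper, ax, ay, az, tx, ty, tz, gripper, ...]. A call has exactly 10 rows; each row is the pose to reach, as a shift and turn from the pose commanded when the call began; what a row does not reach only later rows make up. A row lasts 1/10 s, in which the tool goes at most 50 mm and 8.59 degrees, less where a joint would pass 70% of its speed; a pose out of reach is approached as far as the arm can. A call with a gripper value outside its range is refused whole. The fingers move at their own pace and stop on an object; FORCE is the grip in N (left out, the last holds). Time passes only in rows, so rows that repeat a pose let the fingers close, or fill a call up. It gives the time, the measured TCP pose, the force, the opening and the grip force at its end, in the units of the state.
- r.sense(): the state, without advancing time (a new reading comes with each control period).
- eyes.snapshot(name): name is "scene" or "top"; returns the picture (400x640x3 uint8, blue, green, red); there is no depth.
- eyes.get_calibration(name): a dict with "mtx" (3x3 intrinsics, pixels), "R" (3x3) and "t" (3): a world point X has camera coordinates R X + t. Camera axes: x right, y down, z forward; pixel columns grow to the right and rows downward; lengths in mm; the calibration is good to about 2 mm. A picture is of the moment at which its call begins. get_calibration takes no time and is no camera call.
- r.close_job(): hands the job in; it is judged then, once.
The state is a dict: "time": time; "joints": joint angles; "joint_velocities": joint speeds; "joint_efforts": joint torques, N m; "tool_pos": TCP position; "tool_rot": TCP orientation; "ft_force": force on the tool from outside, world axes, zero at the start; "wrist_torque": the same for the moment, N m; "opening": finger opening in mm; "finger_force": force on a finger pad.
Only numpy, scipy, OpenCV 4.12 (cv2) and the standard library are available. Lean on these libraries where they do the work, as an engineer would, in place of code of your own. Each camera call takes 0.05 s, during which the arm holds its last target. There are 200 camera calls.

### The job

Build the backlit sample bridge on the small breadboard: stand the blue-topped post centred on the blue base and the orange-topped post centred on the orange base, and set the light puck on the board midway between them, lamp upwards. Lay the green windowed plate flat across the tops of both posts, in line with the board and centred so that its window is over the light, and finally set the white sample box lid-up on the plate, centred over the window. Leave the amber bottle and the screwdriver where they are, and let go of everything.

Things in the scene. Friction and masses are not known exactly. Their poses are not given: they have to be found in the camera images.
- board: Fixed flat grey breadboard, 90 mm (its x) by 184 mm (its y) by 12 mm thick, lying on the table, turned up to about 0.3 rad. Origin: centre of its underside; the light puck's place is the middle of its top face, 12 mm up. The two bases stand on it on its y axis, 60 mm either side of the middle (which colour is at which end varies).
- base_blue: Fixed round blue base disc, 60 mm across and 5 mm high, with a small white dot in the middle, on top of the board 60 mm from its centre, at one end of it or the other. Origin: centre of its underside (the board's top face, 12 mm above the table).
- base_orange: Fixed round orange base disc, 60 mm across and 5 mm high, with a small white dot in the middle, on top of the board 60 mm from its centre, at one end of it or the other. Origin: centre of its underside (the board's top face, 12 mm above the table).
- post_blue: Loose blue-topped black pedestal post, standing, 60 mm tall: round foot 44 mm across and 6 mm high, above it a straight 32 mm column, the top 14 mm of which is blue. About 150 g. Origin: centre of the underside, z up the post. Belongs on the blue base.
- post_orange: Loose orange-topped black pedestal post, standing, 60 mm tall: round foot 44 mm across and 6 mm high, above it a straight 32 mm column, the top 14 mm of which is orange. About 150 g. Origin: centre of the underside, z up the post. Belongs on the orange base.
- light_puck: Loose black round light puck, 40 mm across, 22 mm high, with a pale yellow lamp disc (29 mm) on top. About 60 g. Origin: centre of its underside, z up.
- bridge_plate: Loose green flat plate, 50 mm (its x) by 170 mm (its y) by 10 mm thick, with a square 34 mm window through its middle; it lies flat on the table. About 180 g; it balances at its middle, where it can be gripped across its 50 mm width. Origin: centre of its underside, in the middle of the window. Laid across the posts on their bases its underside is 77 mm above the table.
- sample_dish: Loose white round closed sample box, 58 mm across its lid (57 mm below it), 22 mm high, lid up. About 50 g. Origin: centre of its underside, z up.
- bottle: Bystander: small amber bottle with a yellow cap, standing, 34 mm across, 70 mm tall, loose. Origin: centre of its underside. Not to be disturbed.
- screwdriver: Bystander: screwdriver with a red handle lying on the table, 170 mm long along its x axis, loose. Origin: centre of its underside. Not to be disturbed.

How it is judged:
By the outcome, as a careful person would: the job done as asked, in the order asked, and still so for the second after the job is handed in, with the robot touching nothing.
It also fails if it takes over 131 s, if anything falls off the work surface, if the arm or the gripper's body presses on something with over 40 N, if the wrist force passes 120 N, or if a joint passes its speed limit or range.

## Working session

There is one attempt and no reset: what is moved stays moved. The work goes in short steps, Python scripts to look and compute and a shell command to move; the robot and the scene stay as the last step left them, time stands still between calls to the robot, and variables do not carry over. Pictures are saved under pics/ and viewed, at most 14 in all, crops included, and the job is handed in when it is done.

```bash
ls; mkdir -p pics
python3 - <<'E'
from rig import r, eyes
import cv2
for n in("scene","top"):
    im=eyes.snapshot(n); cv2.imwrite(f"pics/{n}0.png",im)
    c=eyes.get_calibration(n); print(n,c)
print(r.sense())
E
```

```text
pics
scene {'mtx': array([[434.63538099,   0.        , 319.35899018],
       [  0.        , 434.63538099, 201.12252826],
       [  0.        ,   0.        ,   1.        ]]), 'R': array([[ 0.68757633,  0.72611142,  0.00100177],
       [ 0.55108152, -0.52093601, -0.65187026],
       [-0.47280857,  0.44876262, -0.75832985]]), 't': array([-375.38497957, -275.27636501, 1246.92049972])}
top {'mtx': array([[379.97884729,   0.        , 322.38126248],
       [  0.        , 379.97884729, 206.49935098],
       [  0.        ,   0.        ,   1.        ]]), 'R': array([[ 0.02930632, -0.99938796,  0.01910086],
       [-0.99498304, -0.03099516, -0.09512126],
       [ 0.09565508, -0.01621737, -0.99528242]]), 't': array([ -21.19072965,  522.56029125, 1021.53807139])}
{'time': 0.1, 'joints': array([ 1.03471902e+00,  3.81124681e-01,  1.29815193e+00,  3.57256354e-06,
        1.46359835e+00, -2.15327713e-01]), 'joint_velocities': array([-5.14331596e-04, -1.01967459e-03, -2.40161205e-03,  6.30321841e-04,
       -2.81773408e-03,  8.37085539e-05]), 'joint_efforts': array([ 4.25783917e-03, -4.38648069e+01, -2.24913740e+01,  7.15031731e-02,
        3.42077587e-02, -8.37503012e-05]), 'tool_pos': array([173.28889679, 521.72586746, 238.21277311]), 'tool_rot': array([ 1.59688360e-01,  9.87167269e-01, -5.95780316e-04, -2.36907552e-04]), 'ft_force': array([-0.01186734, -0.16782809, -0.13062398]), 'wrist_torque': array([ 0.00874005,  0.00578744, -0.01994229]), 'finger_force': 0.0, 'opening': 88.47581123785784}
```

View pics/top0.png

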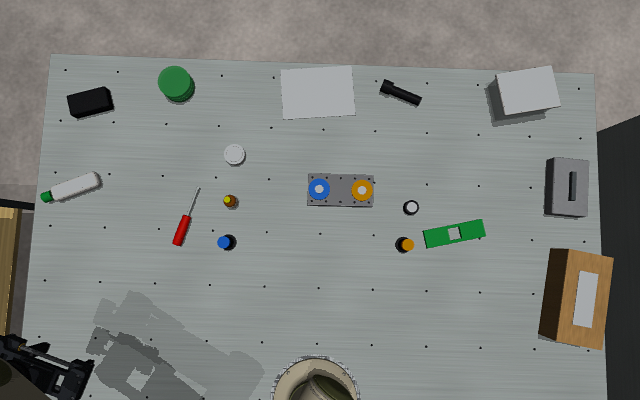

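View pics/scene0.png

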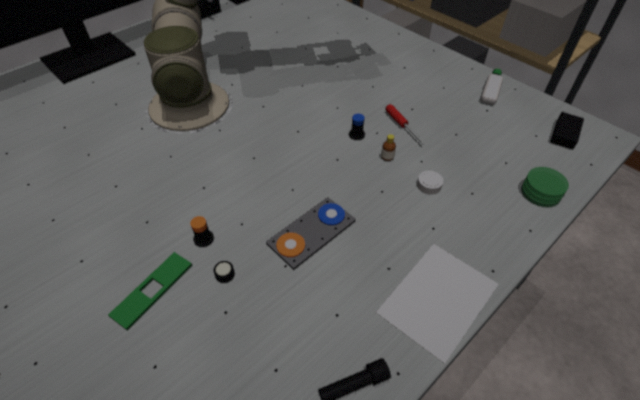

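The top view shows the blue base at (319,189), orange base (362,190), blue post (226,242), orange post (406,244), puck (411,208), plate (455,234), dish (234,154), bottle (230,201) and screwdriver around (186,218). The scene view agrees: bases at (331,214) and (291,244), posts at (358,125) and (201,231), plate (151,289), puck (224,271), dish (430,182).

```bash
cat > lib.py <<'E'
import numpy as np, cv2
from rig import r, eyes
C={n:eyes.get_calibration(n) for n in("scene","top")}
def ray(n,uv,z):
    c=C[n]; R=np.array(c["R"]); o=-R.T@c["t"]
    d=R.T@np.linalg.solve(c["mtx"],[uv[0],uv[1],1.]); return o+d*(z-o[2])/d[2]
def proj(n,X):
    c=C[n]; p=np.array(c["mtx"])@(np.array(c["R"])@np.array(X,float)+c["t"]); return p[:2]/p[2]
S=8
def blob(im,uv,f,w=30):
    """contour nearest to uv (filled) of mask f(B,G,R,) in an upscaled crop, full-image pixel units"""
    x0,y0=max(0,int(uv[0])-w),max(0,int(uv[1])-w); cr=im[y0:y0+2*w,x0:x0+2*w]
    up=cv2.resize(cr,None,fx=S,fy=S,interpolation=cv2.INTER_CUBIC).astype(int)
    m=f(up[...,0],up[...,1],up[...,2]).astype(np.uint8)
    cs=[c for c in cv2.findContours(m,cv2.RETR_EXTERNAL,cv2.CHAIN_APPROX_NONE)[0] if cv2.contourArea(c)>8*S*S]
    off=np.array([x0-.5+.5/S,y0-.5+.5/S])
    cs=[c.reshape(-1,2)/S+off for c in cs]
    cs=[c.astype(np.float32) for c in cs]
    return min(cs,key=lambda c:np.hypot(*(cen(c)-uv)))if cs else None
def cen(c):
    M=cv2.moments(c); return np.array([M["m10"]/M["m00"],M["m01"]/M["m00"]])
blue=lambda b,g,R:(b-R>60)
orange=lambda b,g,R:(R-b>60)
green=lambda b,g,R:(g-R>40)&(g-b>25)
F=dict(post_blue=(blue,53),post_orange=(orange,53),base_blue=(blue,14.5),base_orange=(orange,14.5),plate=(green,5))
def plane(c,n,z): return np.array([ray(n,p,z)[:2] for p in c])
def polycen(P): return cen(P.astype(np.float32))
E
cat > m1.py <<'E'
from lib import *
G=dict(top=dict(base_blue=(319,189),base_orange=(362,190),post_blue=(226,242),post_orange=(406,244),plate=(455,234),puck=(411,208),dish=(234,154)),
 scene=dict(base_blue=(331,214),base_orange=(291,244),post_blue=(358,120),post_orange=(200,225),plate=(151,289),puck=(224,269),dish=(430,182)))
for n in G:
    im=cv2.imread(f"pics/{n}0.png")
    for k,uv in G[n].items():
        t=im[uv[1],uv[0]]
        if k in F: f,z=F[k]
        elif k=="puck":
            f,z=(lambda b,g,R:R>110),22
        else: 
            th=215 if n=="top" else 160; f,z=(lambda b,g,R:(R>th)),11
        c=blob(im,uv,f,w=14 if k in("puck",) else 45 if k=="plate" else 22)
        if c is None: print(n,k,"none",t); continue
        P=plane(c,n,z); rc=cv2.minAreaRect(P.astype(np.float32))
        print(n,k,np.round(polycen(P),1),"px",np.round(cen(c),1),"rect",np.round(rc[1],1),round(rc[2],1),t)
a=cv2.imread("pics/top0.png")[140:260,170:490]; cv2.imwrite("pics/c1.png",cv2.resize(a,(800,300),interpolation=2))
E
python3 m1.py
```

```text
top base_blue [574.    6.1] px [318.7 188.6] rect [61.  59.4] 1.6 [173 172 168]
top base_orange [ 574.3 -113.8] px [361.5 189.9] rect [60.  60.7] 65.0 [173 172 168]
top post_blue [418.4 255. ] px [223.  241.8] rect [33.3 32.9] 65.0 [176  86  25]
top post_orange [ 426.  -234.7] px [407.5 244.4] rect [32.3 34.5] 0.5 [  0 116 171]
top plate [ 461.7 -378. ] px [454.1 233.1] rect [ 51.7 173.2] 13.1 [148 151 145]
top puck [ 528.3 -250. ] px [410.5 207.5] rect [77.7 79.5] 1.7 [173 172 168]
top dish none [173 171 168]
scene base_blue [574.3   8.7] px [331.  213.5] rect [57.7 59.1] 79.6 [136 133 134]
scene base_orange [ 574.7 -111.6] px [290.2 244.2] rect [59.6 59.7] 17.0 [139 137 138]
scene post_blue [415.3 261.7] px [358.  117.4] rect [28.1 31. ] 31.1 [104  49  22]
scene post_orange [ 424.3 -232.2] px [197.8 222.9] rect [30.2 38.3] 75.7 [ 38  81 131]
scene plate [ 460.3 -375.7] px [148.9 290.1] rect [ 49.3 168.9] 13.1 [111 111 110]
scene puck [ 531.5 -251.3] px [222.8 268.5] rect [26.7 26.1] 46.6 [126 135 136]
scene dish none [138 135 137]
```

View pics/c1.png

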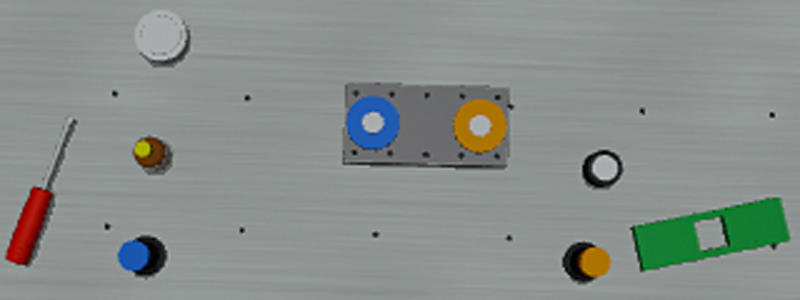

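The crop confirms the layout: dish at (162,36) and lamp at (605,167) in crop pixels, or about (235,154) and (412,207) in the full image. Next I'll measure the dish, the lamp and the blue post's cap more finely.

```bash
sed -i 's/RETR_EXTERNAL/mode/; s/def blob(im,uv,f,w=30)/def blob(im,uv,f,w=30,mode=cv2.RETR_EXTERNAL,amax=1e9)/; s/>8\*S\*S\]/>8*S*S and cv2.contourArea(c)<amax*S*S]/' lib.py
cat > m2.py <<'E'
from lib import *
for n,uv,zs in(("top",(411.5,207),22),("scene",(224,268.5),22)):
    im=cv2.imread(f"pics/{n}0.png")
    for th in (90,110,130):
        c=blob(im,uv,lambda b,g,R:R>th,14,cv2.RETR_LIST,300)
        if c is None: continue
        P=plane(c,n,22); print(n,"lamp",th,polycen(P).round(1),np.round(cv2.minAreaRect(P.astype(np.float32))[1],1))
for n,uv in(("top",(234.5,154.4)),("scene",(430.5,182))):
    im=cv2.imread(f"pics/{n}0.png"); u,v=map(int,uv)
    print(n,im[v,u-18:u+19,2]); print(im[v-16:v+17,u,2])
for n,uv,ths in(("top",(223,241.8),(30,45,60)),("scene",(358,118),(15,25,40))):
    im=cv2.imread(f"pics/{n}0.png")
    for th in ths:
        P=plane(blob(im,uv,lambda b,g,R:b-R>th,22),n,53); print(n,"postblue",th,polycen(P).round(1),np.round(cv2.minAreaRect(P.astype(np.float32))[1],1))
for n,uv,ths in(("top",(407.5,244),(30,45,60)),("scene",(198,223),(20,35,50))):
    im=cv2.imread(f"pics/{n}0.png")
    for th in ths:
        P=plane(blob(im,uv,lambda b,g,R:R-b>th,22),n,53); print(n,"postor",th,polycen(P).round(1),np.round(cv2.minAreaRect(P.astype(np.float32))[1],1))
E
python3 m2.py
```

```text
Traceback (most recent call last):
  File "m2.py", line 5, in <module>
    c=blob(im,uv,lambda b,g,R:R>th,14,cv2.RETR_LIST,300)
  File "lib.py", line 15, in blob
    cs=[c for c in cv2.findContours(m,cv2.mode,cv2.CHAIN_APPROX_NONE)[0] if cv2.contourArea(c)>8*S*S and cv2.contourArea(c)<amax*S*S]
                                      ^^^^^^^^
AttributeError: module 'cv2' has no attribute 'mode'
```

```bash
sed -i 's/cv2\.mode/mode/; s/mode=cv2\.mode/mode=cv2.RETR_EXTERNAL/' lib.py; grep -n "def blob" lib.py; python3 m2.py
```

```text
10:def blob(im,uv,f,w=30,mode=cv2.RETR_EXTERNAL,amax=1e9):
top lamp 90 [ 530.5 -252.7] [29.  28.3]
top lamp 110 [ 530.5 -252.7] [28.2 27.4]
top lamp 130 [ 530.5 -252.8] [27.5 26.7]
scene lamp 90 [ 531.5 -251.3] [28.4 29.1]
scene lamp 110 [ 531.5 -251.3] [26.7 26.1]
scene lamp 130 [ 531.4 -251.3] [23.5 22. ]
top [140 140 138 139 141 139 139 143 170 167 151 169 169 168 168 168 168 169
 168 169 168 168 168 168 169 167 143 170 137  58 132 146 146 146 146 146
 146]
[144 145 144 141 144 145 170 169 160 170 169 168 168 168 167 168 168 168
 168 168 168 169 169 149 171 177  80  62  96 148 146 146 144]
scene [109 107 108  98  76  61  57  81 113 132 129 119 126 134 134 136 135 136
 137 136 136 136 136 136 135 136 135 135 136 136 131 119 110 108 110 111
 110]
[109 111 110 113 122 132 134 137 135 136 135 134 136 136 135 136 137 138
 134 129 127 122 102  79  69  71  72  75  90 104 111 112 114]
top postblue 30 [418.4 254.9] [35.1 33.9]
top postblue 45 [418.4 255. ] [34.1 33.5]
top postblue 60 [418.4 255. ] [33.3 32.9]
scene postblue 15 [418.8 257.6] [35.  55.3]
scene postblue 25 [418.6 257.8] [32.9 51.1]
scene postblue 40 [417.4 259.5] [30.9 44.7]
top postor 30 [ 426.  -234.5] [35.6 34.3]
top postor 45 [ 426.  -234.6] [32.9 35.2]
top postor 60 [ 426.  -234.7] [32.3 34.5]
scene postor 20 [ 426.6 -232.8] [34.1 47.8]
scene postor 35 [ 426.5 -232.7] [32.5 45.1]
scene postor 50 [ 425.9 -232.6] [31.3 42.1]
```

```bash
python3 - <<'E'
from lib import *
for n,uv,ths in(("top",(234.5,154.4),(152,157)),("scene",(430.5,182),(118,122,126))):
    im=cv2.imread(f"pics/{n}0.png")
    for th in ths:
        P=plane(blob(im,uv,lambda b,g,R:R>th,18,cv2.RETR_LIST,600),n,11); print(n,"dish",th,polycen(P).round(1),np.round(cv2.minAreaRect(P.astype(np.float32))[1],1))
for n,uv in(("top",(226.5,199)),("scene",(391,138))):
    print(n,"cap z65",ray(n,uv,65).round(1))
for p in((197,187),(174,244),(188,219)): print("screwdriver",ray("top",p,10).round(0))
E
python3 -m crank '[0,0,-0.125,0.025,-0.027,-0.010,1, 0,0,-0.25,0.049,-0.053,-0.020,1, 0,0,-0.375,0.074,-0.080,-0.030,1, 0,0,-0.5,0.098,-0.106,-0.040,1, 0,0,-0.625,0.123,-0.133,-0.050,1, 0,0,-0.75,0.147,-0.159,-0.060,1, 0,0,-0.875,0.172,-0.186,-0.070,1, 0,0,-1.0,0.196,-0.212,-0.080,1, 0,0,-1.125,0.221,-0.239,-0.090,1, 0,0,-1.25,0.245,-0.266,-0.100,1]' 30
```

```text
top dish 152 [666.9 248.9] [57.2 57.5]
top dish 157 [666.7 248.7] [56.3 56.8]
scene dish 118 [659.4 260.3] [58.9 58.9]
scene dish 122 [659.6 260. ] [57.8 56.8]
scene dish 126 [659.6 260.6] [56.3 54.8]
top cap z65 [531.1 249.   65. ]
scene cap z65 [534.7 250.6  65. ]
screwdriver [568. 346.  10.]
screwdriver [408. 399.  10.]
screwdriver [478. 365.  10.]
time: 1.1
tool_pos: [419.2, 254.7, 138.2]
tool_rot: [0.709, 0.705, -0.0, -0.0]
ft_force: [-0.3, 0.9, -0.1]
opening: 88.2
finger_force: 0.0
```

```bash
python3 - <<'E'
from lib import *
for n,uv,th in(("top",(234.5,154.4),154),("scene",(430.5,182),122)):
    im=cv2.imread(f"pics/{n}0.png")
    P=plane(blob(im,uv,lambda b,g,R:R>th,18,cv2.RETR_LIST,600),n,22); print(n,"dish z22",polycen(P).round(1))
E
python3 -m crank '[0,0,0.005,-0.0005,0.001,-0.013,1, 0,0,0.01,-0.0005,0.0015,-0.026,1, 0,0,0.01,-0.0005,0.0015,-0.039,1, 0,0,0.01,-0.0005,0.0015,-0.052,1, 0,0,0.01,-0.0005,0.0015,-0.065,1, 0,0,0.01,-0.0005,0.0015,-0.078,1, 0,0,0.01,-0.0005,0.0015,-0.091,1, 0,0,0.01,-0.0005,0.0015,-0.104,1, 0,0,0.01,-0.0005,0.0015,-0.117,1, 0,0,0.01,-0.0005,0.0015,-0.117,1]' 30
python3 -m crank '[0,0,0,0,0,0,0.2, 0,0,0,0,0,0,0.2, 0,0,0,0,0,0,0.2, 0,0,0,0,0,0,0.2, 0,0,0,0,0,0,0.2, 0,0,0,0,0,0,0.2, 0,0,0,0,0,0,0.2, 0,0,0,0,0,0,0.2, 0,0,0,0,0,0,0.2, 0,0,0,0,0,0,0.2]' 30
```

```text
top dish z22 [664.3 246.4]
scene dish z22 [664.5 249.9]
time: 2.1
tool_pos: [417.1, 257.1, 20.4]
tool_rot: [0.704, 0.711, -0.001, -0.001]
ft_force: [0.8, -0.8, 0.8]
opening: 88.3
finger_force: 0.0
time: 3.1
tool_pos: [418.0, 257.4, 21.8]
tool_rot: [0.704, 0.711, 0.0, 0.0]
ft_force: [1.3, -1.0, 0.4]
opening: 30.7
finger_force: 30.0
```

```bash
python3 -m crank '[0,0,0,0,0,0.008,0.2, 0,0,0,0,0,0.016,0.2, 0,0,0,0,0,0.024,0.2, 0,0,0,0,0,0.032,0.2, 0,0,0,0,0,0.040,0.2, 0,0,0,0,0,0.048,0.2, 0,0,0,0,0,0.054,0.2, 0,0,0,0,0,0.058,0.2, 0,0,0,0,0,0.060,0.2, 0,0,0,0,0,0.060,0.2]'
python3 -m crank '[0,0,0,0.008,-0.012,0,0.2, 0,0,0,0.024,-0.037,0,0.2, 0,0,0,0.043,-0.068,0,0.2, 0,0,0,0.062,-0.099,0,0.2, 0,0,0,0.082,-0.131,0,0.2, 0,0,0,0.102,-0.163,0,0.2, 0,0,0,0.122,-0.195,0,0.2, 0,0,0,0.140,-0.223,0,0.2, 0,0,0,0.152,-0.242,0,0.2, 0,0,0,0.1565,-0.249,0,0.2]'
python3 -m crank '[0,0,0,0,0,0,0.2, 0,0,0,0,0,0,0.2, 0,0,0,0,0,0,0.2, 0,0,0,0,0,0,0.2, 0,0,0,0,0,0,0.2, 0,0,0,0,0,0,0.2, 0,0,0,0,0,0,0.2, 0,0,0,0,0,0,0.2, 0,0,0,0,0,0,0.2, 0,0,0,0,0,0,0.2]'
python3 - <<'E'
from rig import r
print([r.sense()[k] for k in("tool_pos","tool_rot","joints")])
E
```

```text
time: 4.1
tool_pos: [417.9, 257.4, 81.9]
tool_rot: [0.704, 0.711, 0.0, 0.0]
ft_force: [-0.0, 0.6, -1.4]
opening: 31.4
finger_force: 30.0
time: 5.1
tool_pos: [575.3, 5.6, 81.2]
tool_rot: [0.704, 0.71, -0.0, 0.0]
ft_force: [0.4, -0.1, -2.0]
opening: 31.1
finger_force: 30.0
time: 6.1
tool_pos: [574.4, 8.4, 81.7]
tool_rot: [0.704, 0.711, -0.0, -0.0]
ft_force: [0.3, -0.1, -1.6]
opening: 31.1
finger_force: 30.0
[array([574.39268076,   8.41144076,  81.7361952 ]), array([ 7.03577627e-01,  7.10618408e-01, -1.72464817e-05, -3.10782487e-05]), array([-1.91355339e-01,  5.78521758e-01,  1.45211863e+00,  6.53186767e-06,
        1.11102311e+00, -2.01315447e-01])]
```

```bash
python3 -m crank '[0,0,0,0,0,-0.007,0.2, 0,0,0,0,0,-0.015,0.2, 0,0,0,0,0,-0.023,0.2, 0,0,0,0,0,-0.029,0.2, 0,0,0,0,0,-0.034,0.2, 0,0,0,0,0,-0.038,0.2, 0,0,0,0,0,-0.040,0.2, 0,0,0,0,0,-0.0415,0.2, 0,0,0,0,0,-0.0425,0.2, 0,0,0,0,0,-0.0425,0.2]'
python3 -m crank '[0,0,0,0,0,0,0.2, 0,0,0,0,0,0,0.2, 0,0,0,0,0,0,0.75, 0,0,0,0,0,0,0.75, 0,0,0,0,0,0,0.75, 0,0,0,0,0,0,0.75, 0,0,0,0,0,0,0.75, 0,0,0,0,0,0,0.75, 0,0,0,0,0,0,0.75, 0,0,0,0,0,0,0.75]'
python3 -m crank '[0,0,0,0,0,0.005,0.75, 0,0,0,0,0,0.015,0.75, 0,0,0,0,0,0.030,0.75, 0,0,0,0,0,0.050,0.75, 0,0,0,0,0,0.070,0.75, 0,0,0,0,-0.02,0.085,0.75, 0,0,0,-0.010,-0.060,0.085,1, 0,0,0,-0.040,-0.100,0.085,1, 0,0,0,-0.075,-0.140,0.085,1, 0,0,0,-0.105,-0.175,0.085,1]'
```

```text
time: 7.1
tool_pos: [574.4, 8.4, 39.3]
tool_rot: [0.704, 0.711, 0.0, 0.0]
ft_force: [-0.1, -0.3, -1.6]
opening: 31.0
finger_force: 30.0
time: 8.1
tool_pos: [574.4, 8.4, 39.3]
tool_rot: [0.704, 0.711, -0.0, 0.0]
ft_force: [-0.6, -0.1, -0.8]
opening: 66.0
finger_force: 0.0
time: 9.1
tool_pos: [468.2, -167.8, 125.1]
tool_rot: [0.703, 0.711, 0.0, 0.001]
ft_force: [0.4, -1.2, 0.5]
opening: 87.9
finger_force: 0.0
```

```bash
python3 -m crank '[0,0,0,-0.011,-0.017,0,1, 0,0,0,-0.022,-0.034,0,1, 0,0,0,-0.033,-0.051,0,1, 0,0,0,-0.043,-0.067,0,1, 0,0,0,-0.043,-0.067,-0.020,1, 0,0,0,-0.043,-0.067,-0.040,1, 0,0,0,-0.043,-0.067,-0.060,1, 0,0,0,-0.043,-0.067,-0.080,1, 0,0,0,-0.043,-0.067,-0.095,1, 0,0,0,-0.043,-0.067,-0.102,1]'
python3 - <<'E'
from lib import *
for n in C:
    im=eyes.snapshot(n); cv2.imwrite(f"pics/{n}1.png",im)
    X=np.array([574.2,7.4 if n=="top" else 7.4,70]); uv=proj(n,X)
    for th in (30,45):
        c=blob(im,uv,lambda b,g,R:b-R>th,22); P=plane(c,n,70); print(n,uv.round(1),polycen(P).round(1),np.round(cv2.minAreaRect(P.astype(np.float32))[1],1))
print(r.sense()["tool_pos"],r.sense()["opening"])
a=cv2.imread("pics/top1.png")[160:260,290:450]; b=cv2.imread("pics/scene1.png")[180:280,170:370]
cv2.imwrite("pics/c2.png",np.hstack([cv2.resize(a,(400,250),interpolation=2),cv2.resize(b,(400,200),interpolation=2)[:200]][:1]+[np.vstack([cv2.resize(b,(400,200),interpolation=2),np.zeros((50,400,3),np.uint8)])]))
E
```

```text
time: 10.1
tool_pos: [426.3, -233.5, 21.9]
tool_rot: [0.704, 0.711, -0.0, -0.0]
ft_force: [-0.4, -0.4, 0.4]
opening: 88.2
finger_force: 0.0
scene [331.  197.2] [574.7   7.9] [32.6 44.9]
scene [331.  197.2] [574.    8.7] [31.  41.4]
top [318.4 185.5] [566.    6.4] [58.4 58.5]
top [318.4 185.5] [566.    6.4] [58.4 56.9]
[ 426.40454707 -233.5556105    22.22594237] 88.11094740220128
```

View pics/c2.png

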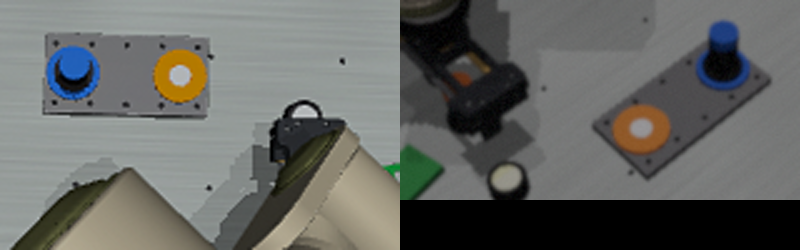

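The blue post stands upright and centred on its base: scene measurement (574.4, 8.2) against the base at (574.3, 8.7). The gripper now straddles the orange post, so I'll grip it next.

```bash
python3 -m crank '[0,0,0,0,0,0,0.2, 0,0,0,0,0,0,0.2, 0,0,0,0,0,0,0.2, 0,0,0,0,0,0,0.2, 0,0,0,0,0,0,0.2, 0,0,0,0,0,0,0.2, 0,0,0,0,0,0,0.2, 0,0,0,0,0,0,0.2, 0,0,0,0,0,0,0.2, 0,0,0,0,0,0,0.2]' 30
python3 -m crank '[0,0,0,0,0,0.008,0.2, 0,0,0,0,0,0.016,0.2, 0,0,0,0,0,0.024,0.2, 0,0,0,0,0,0.032,0.2, 0,0,0,0,0,0.040,0.2, 0,0,0,0,0,0.048,0.2, 0,0,0,0,0,0.054,0.2, 0,0,0,0,0,0.058,0.2, 0,0,0,0,0,0.060,0.2, 0,0,0,0,0,0.060,0.2]'
python3 -m crank '[0,0,0,0.008,0.006,0,0.2, 0,0,0,0.023,0.018,0,0.2, 0,0,0,0.040,0.032,0,0.2, 0,0,0,0.058,0.047,0,0.2, 0,0,0,0.077,0.062,0,0.2, 0,0,0,0.096,0.078,0,0.2, 0,0,0,0.114,0.093,0,0.2, 0,0,0,0.132,0.108,0,0.2, 0,0,0,0.144,0.118,0,0.2, 0,0,0,0.1482,0.121,0,0.2]'
python3 -m crank '[0,0,0,0,0,0,0.2, 0,0,0,0,0,0,0.2, 0,0,0,0,0,0,0.2, 0,0,0,0,0,0,0.2, 0,0,0,0,0,0,0.2, 0,0,0,0,0,0,0.2, 0,0,0,0,0,0,0.2, 0,0,0,0,0,0,0.2, 0,0,0,0,0,0,0.2, 0,0,0,0,0,0,0.2]'
```

```text
time: 11.2
tool_pos: [426.4, -233.6, 22.3]
tool_rot: [0.704, 0.711, 0.0, -0.0]
ft_force: [-0.0, -0.3, 0.9]
opening: 31.0
finger_force: 30.0
time: 12.2
tool_pos: [426.4, -233.6, 82.4]
tool_rot: [0.704, 0.711, 0.0, 0.0]
ft_force: [-0.5, -0.8, -1.7]
opening: 31.7
finger_force: 30.0
time: 13.2
tool_pos: [575.4, -111.3, 81.8]
tool_rot: [0.703, 0.711, -0.0, -0.0]
ft_force: [0.4, -1.0, -1.4]
opening: 30.9
finger_force: 30.0
time: 14.2
tool_pos: [574.6, -112.5, 82.2]
tool_rot: [0.704, 0.711, -0.0, -0.0]
ft_force: [-0.0, -0.3, -0.8]
opening: 31.4
finger_force: 30.0
```

```bash
python3 -m crank '[0,0,0,0,0,-0.007,0.2, 0,0,0,0,0,-0.015,0.2, 0,0,0,0,0,-0.023,0.2, 0,0,0,0,0,-0.029,0.2, 0,0,0,0,0,-0.034,0.2, 0,0,0,0,0,-0.038,0.2, 0,0,0,0,0,-0.040,0.2, 0,0,0,0,0,-0.0415,0.2, 0,0,0,0,0,-0.0425,0.2, 0,0,0,0,0,-0.0428,0.2]'
python3 -m crank '[0,0,0,0,0,0,0.2, 0,0,0,0,0,0,0.2, 0,0,0,0,0,0,0.75, 0,0,0,0,0,0,0.75, 0,0,0,0,0,0,0.75, 0,0,0,0,0,0,0.75, 0,0,0,0,0,0,0.75, 0,0,0,0,0,0,0.75, 0,0,0,0,0,0,0.75, 0,0,0,0,0,0,0.75]'
python3 -m crank '[0,0,0,0,0,0.005,0.75, 0,0,0,0,0,0.015,0.75, 0,0,0,0,0,0.030,0.75, 0,0,0,0,0,0.050,0.75, 0,0,0,0,0,0.070,0.75, 0,0,0,0,-0.02,0.085,0.75, 0,0,0,-0.010,-0.050,0.085,0.75, 0,0,0,-0.022,-0.080,0.085,0.75, 0,0,0,-0.034,-0.110,0.085,0.75, 0,0,0,-0.0436,-0.1395,0.085,0.75]'
python3 -m crank '[0,0,0,0,0,-0.010,0.75, 0,0,0,0,0,-0.025,0.75, 0,0,0,0,0,-0.040,0.75, 0,0,0,0,0,-0.055,0.75, 0,0,0,0,0,-0.070,0.75, 0,0,0,0,0,-0.085,0.75, 0,0,0,0,0,-0.095,0.75, 0,0,0,0,0,-0.105,0.75, 0,0,0,0,0,-0.110,0.75, 0,0,0,0,0,-0.110,0.75]'
```

```text
time: 15.2
tool_pos: [574.7, -112.6, 39.5]
tool_rot: [0.704, 0.711, 0.0, 0.0]
ft_force: [0.1, 0.6, -1.0]
opening: 31.6
finger_force: 30.0
time: 16.2
tool_pos: [574.6, -112.6, 39.4]
tool_rot: [0.704, 0.711, -0.0, 0.0]
ft_force: [0.2, -0.4, -0.1]
opening: 66.0
finger_force: 0.0
time: 17.2
tool_pos: [530.4, -253.2, 125.5]
tool_rot: [0.704, 0.711, 0.0, 0.0]
ft_force: [0.1, 0.2, 0.1]
opening: 66.1
finger_force: 0.0
time: 18.2
tool_pos: [530.9, -251.9, 14.0]
tool_rot: [0.704, 0.711, -0.0, -0.0]
ft_force: [-0.0, 0.7, 0.2]
opening: 65.7
finger_force: 0.0
```

```bash
python3 -m crank '[0,0,0,0,0,-0.005,0.75, 0,0,0,0,0,-0.010,0.75, 0,0,0,0,0,-0.010,0.75, 0,0,0,0,0,-0.010,0.3, 0,0,0,0,0,-0.010,0.3, 0,0,0,0,0,-0.010,0.3, 0,0,0,0,0,-0.010,0.3, 0,0,0,0,0,-0.010,0.3, 0,0,0,0,0,-0.010,0.3, 0,0,0,0,0,-0.010,0.3]' 20
python3 -m crank '[0,0,0,0,0,0.010,0.3, 0,0,0,0,0,0.022,0.3, 0,0,0,0,0,0.035,0.3, 0,0,0,0,0,0.048,0.3, 0,0,0,0,0,0.061,0.3, 0,0,0,0,0,0.074,0.3, 0,0,0,0,0,0.084,0.3, 0,0,0,0,0,0.092,0.3, 0,0,0,0,0,0.095,0.3, 0,0,0,0,0,0.095,0.3]'
python3 -m crank '[0,0,0,0.003,0.010,0,0.3, 0,0,0,0.008,0.030,0,0.3, 0,0,0,0.013,0.054,0,0.3, 0,0,0,0.019,0.079,0,0.3, 0,0,0,0.024,0.105,0,0.3, 0,0,0,0.030,0.131,0,0.3, 0,0,0,0.035,0.156,0,0.3, 0,0,0,0.040,0.179,0,0.3, 0,0,0,0.043,0.194,0,0.3, 0,0,0,0.0435,0.1994,0,0.3]'
python3 -m crank '[0,0,0,0,0,0,0.3, 0,0,0,0,0,0,0.3, 0,0,0,0,0,0,0.3, 0,0,0,0,0,0,0.3, 0,0,0,0,0,0,0.3, 0,0,0,0,0,0,0.3, 0,0,0,0,0,0,0.3, 0,0,0,0,0,0,0.3, 0,0,0,0,0,0,0.3, 0,0,0,0,0,0,0.3]'
```

```text
time: 19.2
tool_pos: [531.1, -252.1, 4.6]
tool_rot: [0.704, 0.711, 0.0, 0.0]
ft_force: [-0.5, -0.0, 0.8]
opening: 39.4
finger_force: 20.0
time: 20.2
tool_pos: [531.1, -252.1, 99.7]
tool_rot: [0.704, 0.711, 0.0, 0.0]
ft_force: [0.0, 0.9, -0.8]
opening: 39.6
finger_force: 20.0
time: 21.2
tool_pos: [574.5, -51.0, 99.1]
tool_rot: [0.703, 0.711, -0.0, -0.0]
ft_force: [0.2, -0.9, -1.3]
opening: 39.7
finger_force: 20.0
time: 22.2
tool_pos: [574.5, -52.6, 99.4]
tool_rot: [0.704, 0.711, -0.0, -0.0]
ft_force: [0.5, -0.0, -0.6]
opening: 39.3
finger_force: 20.0
```

```bash
python3 -m crank '[0,0,0,0,0,-0.010,0.3, 0,0,0,0,0,-0.022,0.3, 0,0,0,0,0,-0.036,0.3, 0,0,0,0,0,-0.050,0.3, 0,0,0,0,0,-0.062,0.3, 0,0,0,0,0,-0.072,0.3, 0,0,0,0,0,-0.078,0.3, 0,0,0,0,0,-0.081,0.3, 0,0,0,0,0,-0.0825,0.3, 0,0,0,0,0,-0.0825,0.3]'
python3 -m crank '[0,0,0,0,0,0,0.3, 0,0,0,0,0,0,0.3, 0,0,0,0,0,0,0.75, 0,0,0,0,0,0,0.75, 0,0,0,0,0,0,0.75, 0,0,0,0,0,0,0.75, 0,0,0,0,0,0,0.75, 0,0,0,0,0,0,0.75, 0,0,0,0,0,0,0.75, 0,0,0,0,0,0,0.75]'
python3 -m crank '[0,0,0,0,0,0.005,0.75, 0,0,0,0,0,0.015,0.75, 0,0,0,0,0,0.030,0.75, 0,0,0,0,0,0.045,0.75, 0,0,0,0,0,0.060,0.75, 0,0,0,0,0,0.075,0.75, 0,0,0,0,0,0.090,0.75, 0,0,0,0,0,0.105,0.75, 0,0,0,0,0,0.110,0.75, 0,0,0,0,0,0.110,0.75]'
python3 -m crank '[0,0,0.022,-0.011,-0.032,0,1, 0,0,0.044,-0.022,-0.065,0,1, 0,0,0.066,-0.034,-0.097,0,1, 0,0,0.088,-0.045,-0.130,0,1, 0,0,0.110,-0.057,-0.162,0,1, 0,0,0.132,-0.068,-0.195,0,1, 0,0,0.154,-0.080,-0.227,0,1, 0,0,0.176,-0.091,-0.260,0,1, 0,0,0.198,-0.102,-0.292,0,1, 0,0,0.219,-0.1135,-0.3242,0,1]'
python3 - <<'E'
from lib import *
for n in C:
    im=eyes.snapshot(n); cv2.imwrite(f"pics/{n}2.png",im)
a=cv2.imread("pics/top2.png")[150:270,290:490]; b=cv2.imread("pics/scene2.png")[180:300,180:380]
cv2.imwrite("pics/c3.png",np.hstack([cv2.resize(q,(400,240),interpolation=2) for q in(a,b)]))
for n in C:
    im=cv2.imread(f"pics/{n}2.png")
    for nm,X,f in(("blue",[574.2,7.4,70],lambda b,g,R:b-R>25),("orange",[574.4,-112.7,70],lambda b,g,R:R-b>25)):
        P=plane(blob(im,proj(n,X),f,22),n,70); print(n,nm,polycen(P).round(1),np.round(cv2.minAreaRect(P.astype(np.float32))[1],1))
    c=blob(im,proj(n,[574.4,-52.7,34]),lambda b,g,R:(R>100)&(g>b+3),14,cv2.RETR_LIST,300)
    if c is not None: P=plane(c,n,34); print(n,"lamp",polycen(P).round(1),np.round(cv2.minAreaRect(P.astype(np.float32))[1],1))
print(r.sense()["tool_pos"],r.sense()["tool_rot"])
E
```

```text
time: 23.2
tool_pos: [574.7, -52.7, 17.1]
tool_rot: [0.704, 0.711, 0.0, 0.0]
ft_force: [-1.2, 0.0, -0.4]
opening: 39.6
finger_force: 20.0
time: 24.2
tool_pos: [574.5, -52.7, 16.9]
tool_rot: [0.704, 0.711, -0.0, -0.0]
ft_force: [0.0, -0.3, -0.5]
opening: 66.1
finger_force: 0.0
time: 25.2
tool_pos: [574.7, -52.8, 127.9]
tool_rot: [0.704, 0.711, 0.0, 0.001]
ft_force: [0.4, 0.4, 0.2]
opening: 65.7
finger_force: 0.0
time: 26.2
tool_pos: [460.2, -377.9, 126.2]
tool_rot: [0.621, 0.784, 0.0, -0.001]
ft_force: [0.3, 0.5, 0.1]
opening: 88.3
finger_force: 0.0
scene blue [574.8   7.8] [33.4 46.3]
scene orange [ 586.  -119.1] [58.3 74. ]
scene lamp [575.3 -51.6] [28.8 28.9]
top blue [566.    6.4] [58.8 58.8]
top orange [ 566.3 -107.2] [57.9 59.2]
top lamp [571.1 -85.7] [39.2  8.9]
[ 459.38832224 -380.14049973  125.9727728 ] [ 6.23047411e-01  7.82183964e-01 -3.04967600e-04 -2.76884818e-04]
```

View pics/c3.png

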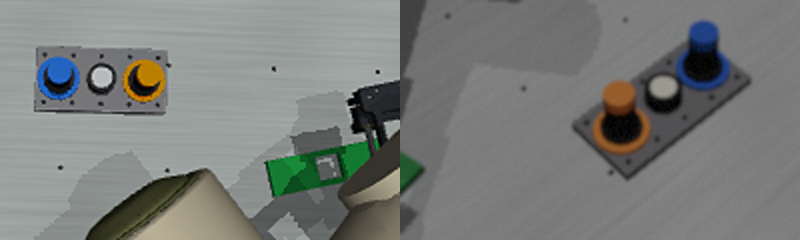

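Both posts stand on their bases and the puck sits between them, lamp up: scene lamp (575.3, -51.6) against a base midpoint of (574.5, -51.5). Next I'll lower onto the plate and check the orange post more closely.

```bash
python3 -m crank '[0,0,0,0,0,-0.010,1, 0,0,0,0,0,-0.025,1, 0,0,0,0,0,-0.040,1, 0,0,0,0,0,-0.055,1, 0,0,0,0,0,-0.070,1, 0,0,0,0,0,-0.085,1, 0,0,0,0,0,-0.097,1, 0,0,0,0,0,-0.105,1, 0,0,0,0,0,-0.110,1, 0,0,0,0,0,-0.110,1]'
python3 - <<'E'
from lib import *
im=cv2.imread("pics/scene2.png")
for X,f in(([574.2,7.4,70],lambda b,g,R:b-R>25),([574.4,-112.7,70],lambda b,g,R:R-b>40)):
    uv=proj("scene",X); print(uv.round(1))
    x0,y0=(uv-25).astype(int); m=f(*[im[y0:y0+60,x0:x0+50,k].astype(int) for k in range(3)]).astype(np.uint8)
    n,l,s,c=cv2.connectedComponentsWithStats(m)
    for i in range(1,n):
        if s[i,4]>15: print(s[i,4],(c[i]+[x0,y0]).round(1),"z70",ray("scene",c[i]+[x0,y0],70).round(1))
print(r.sense()["tool_pos"],r.sense()["tool_rot"])
E
```

```text
time: 27.3
tool_pos: [461.0, -376.5, 16.4]
tool_rot: [0.622, 0.783, 0.0, -0.0]
ft_force: [0.1, -0.2, 0.2]
opening: 88.0
finger_force: 0.0
[331.  197.2]
205 [331.3 197.4] z70 [574.9   7.4  70. ]
237 [331.1 216.2] z70 [611.2 -28.8  70. ]
[288.3 228.2]
229 [289.2 228.2] z70 [ 575.5 -111.5   70. ]
256 [290.2 247.4] z70 [ 612.2 -140.4   70. ]
[ 460.99221115 -376.51127765   16.44032881] [ 6.21600934e-01  7.83333955e-01  1.00523631e-04 -4.28935973e-04]
```

```bash
python3 -m crank '[0,0,0,0,0,-0.006,1, 0,0,0,0,0,-0.012,1, 0,0,0,0,0,-0.012,1, 0,0,0,0,0,-0.012,0.4, 0,0,0,0,0,-0.012,0.4, 0,0,0,0,0,-0.012,0.4, 0,0,0,0,0,-0.012,0.4, 0,0,0,0,0,-0.012,0.4, 0,0,0,0,0,-0.012,0.4, 0,0,0,0,0,-0.012,0.4]' 45
python3 -m crank '[0,0,0,0,0,0.006,0.4, 0,0,0,0,0,0.016,0.4, 0,0,0,0,0,0.029,0.4, 0,0,0,0,0,0.043,0.4, 0,0,0,0,0,0.058,0.4, 0,0,0,0,0,0.073,0.4, 0,0,0,0,0,0.088,0.4, 0,0,0,0,0,0.100,0.4, 0,0,0,0,0,0.108,0.4, 0,0,0,0,0,0.110,0.4]'
python3 -m crank '[0,0,-0.005,0.003,0.008,0,0.4, 0,0,-0.015,0.008,0.023,0,0.4, 0,0,-0.027,0.014,0.039,0,0.4, 0,0,-0.038,0.020,0.056,0,0.4, 0,0,-0.050,0.026,0.073,0,0.4, 0,0,-0.063,0.032,0.091,0,0.4, 0,0,-0.075,0.039,0.109,0,0.4, 0,0,-0.088,0.045,0.127,0,0.4, 0,0,-0.100,0.051,0.144,0,0.4, 0,0,-0.113,0.0568,0.162,0,0.4]'
python3 -m crank '[0,0,-0.013,0.006,0.018,0,0.4, 0,0,-0.025,0.012,0.035,0,0.4, 0,0,-0.038,0.018,0.053,0,0.4, 0,0,-0.050,0.025,0.071,0,0.4, 0,0,-0.063,0.031,0.089,0,0.4, 0,0,-0.075,0.037,0.106,0,0.4, 0,0,-0.087,0.043,0.123,0,0.4, 0,0,-0.098,0.049,0.139,0,0.4, 0,0,-0.108,0.054,0.154,0,0.4, 0,0,-0.113,0.0567,0.162,0,0.4]'
python3 -m crank '[0,0,0,0,0,0,0.4, 0,0,0,0,0,0,0.4, 0,0,0,0,0,0,0.4, 0,0,0,0,0,0,0.4, 0,0,0,0,0,0,0.4, 0,0,0,0,0,0,0.4, 0,0,0,0,0,0,0.4, 0,0,0,0,0,0,0.4, 0,0,0,0,0,0,0.4, 0,0,0,0,0,0,0.4]'
python3 - <<'E'
from lib import *
for n in C:
    im=eyes.snapshot(n); cv2.imwrite(f"pics/{n}3.png",im)
a=cv2.imread("pics/top3.png")[130:250,240:440]; b=cv2.imread("pics/scene3.png")[150:270,210:410]
cv2.imwrite("pics/c4.png",np.hstack([cv2.resize(q,(400,240),interpolation=2) for q in(a,b)]))
s=r.sense();print(s["tool_pos"],s["tool_rot"],s["wrist_torque"])
E
```

```text
time: 28.3
tool_pos: [461.1, -376.9, 5.1]
tool_rot: [0.622, 0.783, 0.0, 0.0]
ft_force: [0.4, -0.6, 0.5]
opening: 48.8
finger_force: 45.0
time: 29.3
tool_pos: [461.2, -377.1, 116.1]
tool_rot: [0.622, 0.783, -0.0, 0.001]
ft_force: [-0.6, 0.4, -2.5]
opening: 48.7
finger_force: 45.0
time: 30.3
tool_pos: [517.8, -213.4, 114.2]
tool_rot: [0.665, 0.747, -0.0, -0.001]
ft_force: [0.1, 0.3, -1.5]
opening: 48.9
finger_force: 45.0
time: 31.3
tool_pos: [574.3, -51.2, 114.2]
tool_rot: [0.706, 0.708, -0.0, -0.001]
ft_force: [-0.3, -0.2, -1.8]
opening: 48.6
finger_force: 45.0
time: 32.3
tool_pos: [574.5, -52.9, 115.0]
tool_rot: [0.706, 0.708, 0.0, 0.0]
ft_force: [-0.0, 0.4, -1.4]
opening: 48.6
finger_force: 45.0
[574.52084238 -52.85703531 114.95684299] [ 7.06052846e-01  7.08159148e-01  1.47348297e-05 -5.58687961e-06] [-0.09306736  0.03770204 -0.00954707]
```

View pics/c4.png

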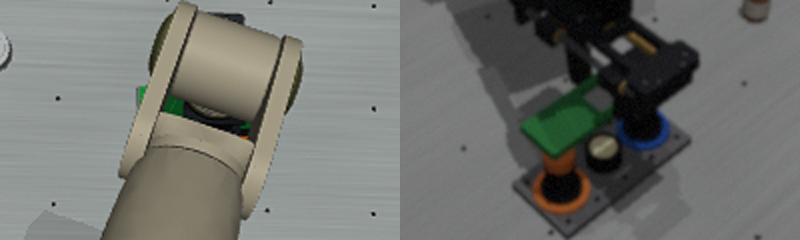

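The plate is held level above both posts and lines up with the board (gripper yaw 0.003). I'll lower it and release.

```bash
python3 -m crank '[0,0,0,0,0,-0.004,0.4, 0,0,0,0,0,-0.010,0.4, 0,0,0,0,0,-0.017,0.4, 0,0,0,0,0,-0.023,0.4, 0,0,0,0,0,-0.027,0.4, 0,0,0,0,0,-0.030,0.4, 0,0,0,0,0,-0.0315,0.4, 0,0,0,0,0,-0.0325,0.4, 0,0,0,0,0,-0.033,0.4, 0,0,0,0,0,-0.033,0.4]'
python3 -m crank '[0,0,0,0,0,0,0.4, 0,0,0,0,0,0,0.4, 0,0,0,0,0,0,0.7, 0,0,0,0,0,0,0.8, 0,0,0,0,0,0,0.8, 0,0,0,0,0,0,0.8, 0,0,0,0,0,0,0.8, 0,0,0,0,0,0,0.8, 0,0,0,0,0,0,0.8, 0,0,0,0,0,0,0.8]'
python3 -m crank '[0,0,0,0,0,0.005,0.8, 0,0,0,0,0,0.015,0.8, 0,0,0,0,0,0.030,0.8, 0,0,0,0,0,0.045,0.8, 0,0,0,0,0,0.060,0.8, 0,0,0,0.003,0.030,0.070,0.8, 0,0,0,0.010,0.070,0.070,1, 0,0,0,0.018,0.110,0.070,1, 0,0,0,0.026,0.150,0.070,1, 0,0,0,0.035,0.190,0.070,1]'
python3 -m crank '[0,0,0,0.006,0.020,0,1, 0,0,0,0.012,0.040,0,1, 0,0,0,0.018,0.060,0,1, 0,0,0,0.024,0.080,0,1, 0,0,0,0.030,0.095,0,1, 0,0,0,0.036,0.1055,0,1, 0,0,0,0.042,0.1105,0,1, 0,0,0,0.048,0.1105,0,1, 0,0,0,0.0548,0.1105,0,1, 0,0,0,0.0548,0.1105,0,1]'
python3 - <<'E'
from lib import *
for n in C:
    im=eyes.snapshot(n); cv2.imwrite(f"pics/{n}4.png",im)
    c=blob(im,proj(n,[574.4,-52.7,82]),green,45); P=plane(c,n,82); q=cv2.minAreaRect(P.astype(np.float32)); print(n,polycen(P).round(1),np.round(q[0],1),np.round(q[1],1),round(q[2],2))
a=cv2.imread("pics/top4.png")[120:240,230:430]; b=cv2.imread("pics/scene4.png")[130:250,250:450]
cv2.imwrite("pics/c5.png",np.hstack([cv2.resize(q,(400,240),interpolation=2) for q in(a,b)]))
s=r.sense();print(s["tool_pos"],s["tool_rot"])
E
```

```text
time: 33.4
tool_pos: [574.6, -52.9, 82.1]
tool_rot: [0.706, 0.708, 0.0, 0.0]
ft_force: [0.1, -0.6, -1.9]
opening: 49.1
finger_force: 45.0
time: 34.4
tool_pos: [574.5, -52.9, 82.0]
tool_rot: [0.706, 0.708, -0.0, 0.0]
ft_force: [-0.5, -0.4, 0.0]
opening: 70.5
finger_force: 0.0
time: 35.4
tool_pos: [609.7, 138.8, 153.1]
tool_rot: [0.706, 0.708, 0.0, 0.0]
ft_force: [0.0, -0.7, 1.8]
opening: 88.6
finger_force: 0.0
time: 36.4
tool_pos: [665.1, 246.8, 151.9]
tool_rot: [0.706, 0.708, 0.0, 0.0]
ft_force: [1.2, 0.4, -0.6]
opening: 88.4
finger_force: 0.0
scene [573.5 -50.1] [573.6 -50.1] [170.9  50.3] 89.98
top [574.7 -54.1] [574.7 -53.7] [ 52.  171.5] 0.19
[664.44081881 247.07350174 151.89074325] [ 7.06311369e-01  7.07901289e-01 -9.26034850e-05 -8.30752912e-05]
```

View pics/c5.png

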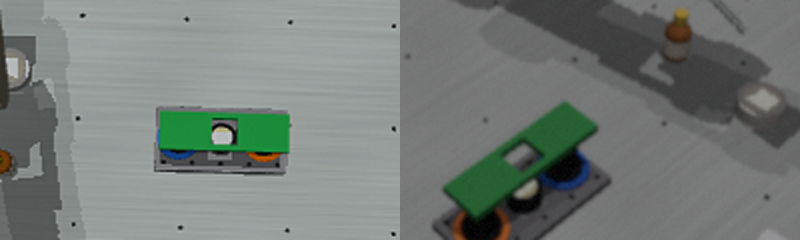

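The plate lies flat and square across both posts with the lamp visible through its window. It averages about (574.1, -52), within 1 mm of the target. Now the dish.

```bash
python3 -m crank '[0,0,0,0,0.0005,-0.010,1, 0,0,0,0,0.001,-0.030,1, 0,0,0,0,0.001,-0.050,1, 0,0,0,0,0.001,-0.070,1, 0,0,0,0,0.001,-0.090,1, 0,0,0,0,0.001,-0.110,1, 0,0,0,0,0.001,-0.125,1, 0,0,0,0,0.001,-0.136,1, 0,0,0,0,0.001,-0.143,1, 0,0,0,0,0.001,-0.145,1]'
python3 -m crank '[0,0,0,0,0,0,0.5, 0,0,0,0,0,0,0.5, 0,0,0,0,0,0,0.5, 0,0,0,0,0,0,0.5, 0,0,0,0,0,0,0.5, 0,0,0,0,0,0,0.5, 0,0,0,0,0,0,0.5, 0,0,0,0,0,0,0.5, 0,0,0,0,0,0,0.5, 0,0,0,0,0,0,0.5]' 15
python3 -m crank '[0,0,0,0,0,0.006,0.5, 0,0,0,0,0,0.016,0.5, 0,0,0,0,0,0.030,0.5, 0,0,0,0,0,0.046,0.5, 0,0,0,0,0,0.064,0.5, 0,0,0,0,0,0.082,0.5, 0,0,0,0,0,0.100,0.5, 0,0,0,0,0,0.113,0.5, 0,0,0,0,0,0.120,0.5, 0,0,0,0,0,0.122,0.5]'
```

```text
time: 37.5
tool_pos: [664.2, 248.6, 6.4]
tool_rot: [0.706, 0.708, -0.0, -0.0]
ft_force: [0.2, 0.6, 0.6]
opening: 87.9
finger_force: 0.0
time: 38.5
tool_pos: [664.5, 248.7, 7.4]
tool_rot: [0.706, 0.708, 0.0, 0.0]
ft_force: [-2.0, 0.1, 5.7]
opening: 57.0
finger_force: 15.0
time: 39.5
tool_pos: [664.4, 248.7, 129.9]
tool_rot: [0.706, 0.708, 0.0, 0.0]
ft_force: [1.4, 0.5, -0.9]
opening: 57.4
finger_force: 15.0
```

```bash
python3 -m crank '[0,0,0,-0.002,-0.007,0,0.5, 0,0,0,-0.006,-0.020,0,0.5, 0,0,0,-0.010,-0.035,0,0.5, 0,0,0,-0.015,-0.050,0,0.5, 0,0,0,-0.020,-0.066,0,0.5, 0,0,0,-0.025,-0.083,0,0.5, 0,0,0,-0.030,-0.100,0,0.5, 0,0,0,-0.035,-0.117,0,0.5, 0,0,0,-0.040,-0.133,0,0.5, 0,0,0,-0.045,-0.150,0,0.5]'
python3 -m crank '[0,0,0,-0.005,-0.017,0,0.5, 0,0,0,-0.010,-0.033,0,0.5, 0,0,0,-0.015,-0.050,0,0.5, 0,0,0,-0.020,-0.067,0,0.5, 0,0,0,-0.025,-0.084,0,0.5, 0,0,0,-0.030,-0.100,0,0.5, 0,0,0,-0.035,-0.116,0,0.5, 0,0,0,-0.039,-0.131,0,0.5, 0,0,0,-0.043,-0.143,0,0.5, 0,0,0,-0.045,-0.1504,0,0.5]'
python3 -m crank '[0,0,0,0,0,0,0.5, 0,0,0,0,0,0,0.5, 0,0,0,0,0,0,0.5, 0,0,0,0,0,0,0.5, 0,0,0,0,0,0,0.5, 0,0,0,0,0,0,0.5, 0,0,0,0,0,0,0.5, 0,0,0,0,0,0,0.5, 0,0,0,0,0,0,0.5, 0,0,0,0,0,0,0.5]'
```

```text
time: 40.5
tool_pos: [618.8, 97.4, 128.7]
tool_rot: [0.706, 0.708, -0.0, -0.0]
ft_force: [0.9, 0.4, -0.1]
opening: 57.2
finger_force: 15.0
time: 41.5
tool_pos: [574.0, -53.0, 129.0]
tool_rot: [0.706, 0.708, -0.0, -0.0]
ft_force: [-0.6, -0.7, -0.7]
opening: 57.2
finger_force: 15.0
time: 42.5
tool_pos: [574.3, -51.8, 128.9]
tool_rot: [0.706, 0.708, -0.0, -0.0]
ft_force: [0.0, 0.2, -1.0]
opening: 57.2
finger_force: 15.0
```

```bash
python3 -m crank '[0,0,0,0,0,-0.004,0.5, 0,0,0,0,0,-0.010,0.5, 0,0,0,0,0,-0.017,0.5, 0,0,0,0,0,-0.023,0.5, 0,0,0,0,0,-0.027,0.5, 0,0,0,0,0,-0.030,0.5, 0,0,0,0,0,-0.0315,0.5, 0,0,0,0,0,-0.0325,0.5, 0,0,0,0,0,-0.0335,0.5, 0,0,0,0,0,-0.034,0.5]'
python3 -m crank '[0,0,0,0,0,0,0.5, 0,0,0,0,0,0,0.5, 0,0,0,0,0,0,0.75, 0,0,0,0,0,0,0.85, 0,0,0,0,0,0,0.85, 0,0,0,0,0,0,0.85, 0,0,0,0,0,0,0.85, 0,0,0,0,0,0,0.85, 0,0,0,0,0,0,0.85, 0,0,0,0,0,0,0.85]'
python3 -m crank '[0,0,0,0,0,0.005,0.85, 0,0,0,0,0,0.015,0.85, 0,0,0,0,0,0.030,0.85, 0,0,0,0,0,0.045,0.85, 0,0,0,0,0,0.060,0.85, 0,0,0,0,0.030,0.070,0.85, 0,0,0,0,0.070,0.070,0.85, 0,0,0,0,0.110,0.075,0.85, 0,0,0,0,0.150,0.080,0.85, 0,0,0,0,0.190,0.080,0.85]'
python3 -m crank '[0,0,0,-0.010,0.030,0.01,0.85, 0,0,0,-0.020,0.060,0.02,0.85, 0,0,0,-0.030,0.090,0.03,0.85, 0,0,0,-0.040,0.120,0.04,0.85, 0,0,0,-0.050,0.140,0.05,0.85, 0,0,0,-0.050,0.150,0.05,0.85, 0,0,0,-0.050,0.150,0.05,0.85, 0,0,0,-0.050,0.150,0.05,0.85, 0,0,0,-0.050,0.150,0.05,0.85, 0,0,0,-0.050,0.150,0.05,0.85]'
cat > m5.py <<'E'
from lib import *
for n in C:
    im=eyes.snapshot(n); cv2.imwrite(f"pics/{n}5.png",im)
    c=blob(im,proj(n,[574.4,-52.7,82]),green,45,cv2.RETR_EXTERNAL)
    if c is not None: P=plane(c,n,82); q=cv2.minAreaRect(P.astype(np.float32)); print(n,"plate",np.round(q[0],1),np.round(q[1],1),round(q[2],2))
    th=154 if n=="top" else 122
    c=blob(im,proj(n,[574.4,-52.7,109]),lambda b,g,R:(R>th),20,cv2.RETR_LIST,900)
    if c is not None: P=plane(c,n,109); q=cv2.minAreaRect(P.astype(np.float32)); print(n,"dish",polycen(P).round(1),np.round(q[1],1))
a=cv2.imread("pics/top5.png")[120:240,230:430]; b=cv2.imread("pics/scene5.png")[130:250,250:450]
cv2.imwrite("pics/c6.png",np.hstack([cv2.resize(q,(400,240),interpolation=2) for q in(a,b)]))
E
python3 m5.py
```

```text
time: 43.5
tool_pos: [574.4, -51.8, 95.0]
tool_rot: [0.706, 0.708, 0.0, 0.0]
ft_force: [0.3, 0.8, -0.7]
opening: 57.1
finger_force: 15.0
time: 44.5
tool_pos: [574.3, -51.8, 95.0]
tool_rot: [0.706, 0.708, 0.0, 0.0]
ft_force: [0.0, 0.6, -0.3]
opening: 74.9
finger_force: 0.0
time: 45.5
tool_pos: [574.5, 139.8, 176.7]
tool_rot: [0.706, 0.708, 0.001, 0.001]
ft_force: [0.2, 0.2, -0.1]
opening: 75.0
finger_force: 0.0
time: 46.5
tool_pos: [524.7, 287.3, 224.6]
tool_rot: [0.707, 0.708, -0.0, -0.0]
ft_force: [1.2, 0.2, 0.3]
opening: 74.9
finger_force: 0.0
scene plate [ 573.6 -102.7] [49.8 64.6] 0.87
scene dish [574.  -52.4] [54.8 57.8]
top plate [574.4  -3.2] [51.7 70.6] 0.32
top dish [586.3 -55.8] [ 76.1 102.3]
```

View pics/c6.png

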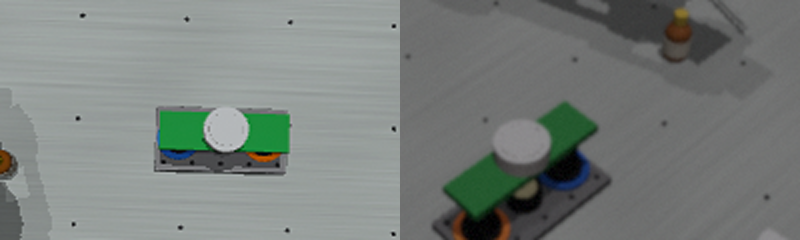

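The dish sits lid-up on the plate over the window, and the bottle is undisturbed. One more precise centring check in the top view.

Run:
```python
from lib import *
for n in C:
    im=cv2.imread(f"pics/{n}5.png"); uv=proj(n,[574.4,-52.7,109])
    for th in ((155,160,165) if n=="top" else (110,120,126)):
        x0,y0=(uv-22).astype(int); up=cv2.resize(im[y0:y0+44,x0:x0+44],None,fx=8,fy=8,interpolation=2)
        m=(up[...,2]>th).astype(np.uint8); m=cv2.morphologyEx(m,cv2.MORPH_OPEN,np.ones((25,25)))
        k,l,s,c=cv2.connectedComponentsWithStats(m); i=l[176,176]
        cc=c[i]/8+[x0-.44,y0-.44]; print(n,th,i,s[i]/8,"z109",ray(n,cc,109).round(1)[:2],"z98",ray(n,cc,98).round(1)[:2])
    if n=="top":
        old=cv2.imread("pics/top0.png")
        for nm,u in(("bottle",(230,201)),("screwdriver",(186,218))):
            f=(lambda b,g,R:R-b>40)
            print(nm,cen(blob(old,u,f,20)),cen(blob(im,u,f,20)))
# expected camera biases
```

```text
scene 110 1 [   0.       0.      36.875   34.625 8212.625] z109 [554.6 -46.9] z98 [547.2 -40.5]
scene 120 1 [   8.25    12.375   28.375   22.    3890.5  ] z109 [574.3 -52.7] z98 [567.2 -46.4]
scene 126 1 [   8.75    12.875   27.625   21.125 3668.   ] z109 [574.6 -52.8] z98 [567.5 -46.4]
top 155 6 [  13.25    11.25    20.625   23.125 2744.375] z109 [576.1 -55.7] z98 [577.8 -56.5]
top 160 1 [  13.375   11.75    20.5     22.5   2646.375] z109 [575.8 -56. ] z98 [577.5 -56.7]
top 165 1 [  14.375   12.375   18.375   20.375 2247.375] z109 [576.3 -56. ] z98 [578.1 -56.8]
bottle [229.05930349 200.33541814] [229.0483706  200.34910141]Traceback (most recent call last):
  File "<stdin>", line 13, in <module>
  File "lib.py", line 21, in cen
    M=cv2.moments(c); return np.array([M["m10"]/M["m00"],M["m01"]/M["m00"]])
                                       ~~~~~~~~^~~~~~~~~
ZeroDivisionError: float division by zero
```

The two cameras put the dish within about 2 mm of the window centre, which is close to the measuring error, so I'm leaving it. The bottle hasn't moved, the arm is clear, and I'm handing in.

```bash
python3 -c "
from rig import r
print(r.close_job())"
```

```text
the job is handed in; nothing more can be done
None
```

The bridge is built in the order asked and handed in at about 47 s, with everything let go: posts, puck and plate measured within about 1 mm of their places and the dish within about 2 mm of the window centre; the bottle has not moved, and the arm never went near the screwdriver, though its final position check failed to run.

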